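# Stage a control vial and hold the analyser's sprung cover at its loading mark

### The arm

A 6-joint arm with a two-finger parallel gripper is mounted at the origin on the work surface. World frame = base frame: x ahead of the robot, y to its left, z up, the work surface at z = 0. Lengths are in m, angles in rad, forces in N, time in s.
With the tool pointing down it reaches from about 0.225 to 0.875 m from the base axis. Payload 3.4 kg.
Tool frame: the origin (TCP) lies between the finger pads; the fingertips stand 25 mm ahead of it and the grasp point (between the pads) lies 6 mm ahead of it (manip.tips_ahead is the distance from the TCP to the fingertips, in m); z points along the fingers, x is the direction in which the jaws open and shut, and the axes are right-handed (so a half turn about z gives the same grasp; the last joint's range is limited). The gripper opens to 85 mm and grips with 20 to 120 N. Pads are 22 mm wide; open, the fingers measure 114 mm over their backs; the gripper's body (76 mm by 85 mm) begins 54 mm behind the grasp point. The pads swing forward as they close: fully open they stand 13 mm farther back than shut.
Start: joints at [-1.287, 0.276, 1.505, -0, 1.361, -0.121], TCP at [0.226, -0.529, 0.256] pointing down, gripper open.
Joint ranges: [-2.89, 2.89], [-0.75, 2.08], [0.22, 2.7], [-1.18, 4.32], [0.11, 2.71], [-2.7, 2.7]. Speed limits (rad/s): [2.57, 2.57, 3.14, 3.14, 3.14, 3.14].

### API

Orientations are given as a unit quaternion [w, x, y, z].
In Python, from rig import manip gives the robot as it stands. The module is installed in compiled form; this text tells all that it offers.
- The arm moves only by the tool send_rows, never from a script. Its argument "plan" is a list of rows, each an object with "linear": the shift along the tool's x, y, z in m, a list of three; "delta_rot": the turn, a rotation vector about the tool's x, y, z in degrees, a list of three; "fingers": the finger opening in m, from 0 to 0.0854. A call has 1 to 12 rows; each row shifts and turns the pose as measured when the row begins, along the tool's axes as they then stand; what a row does not reach is not made up. A row lasts 1/12 s, in which the tool goes at most 41.7 mm and 7.16 degrees, less where a joint would pass 70% of its speed; a pose out of reach is approached as far as the arm can. A call with a gripper value outside its range is refused whole. The fingers move at their own pace and stop on an object; "force" is the grip in N (left out, the last holds). Time passes only in rows, so rows that do not move let the fingers close. It gives the time, the measured TCP pose, the force and the opening at its end, in the units of the state.
- manip.get_state(): the state, without advancing time (a new reading comes with each control period).
- manip.get_image(name): name is "scene" or "top" or "wrist"; returns the picture (480x640x3 uint8, red, green, blue); there is no depth.
- manip.camera_info(name): a dict with "K" (3x3 intrinsics, pixels), "rvec" (rotation vector, rad) and "tvec" (3), from world to camera coordinates, as OpenCV has them. Camera axes: x right, y down, z forward; pixel columns grow to the right and rows downward; lengths in m; the calibration is good to about 2 mm. A picture is of the moment at which its call begins: read the wrist's pose just before it. camera_info takes no time and is no camera call; for the wrist camera it gives the pose at the moment of the call.
- manip.sign_off(): hands the job in, once; it reports no verdict.
Trained networks look in the newest picture that a camera, given by its name, has taken for a name from the list of things; names that differ only in an ending like _2 or _b are one class to them, and where a whole thing is asked for, a point or a joint stands for the part that bears it (a point fixed in the world has none). Each returns a list of dicts, best first, with "p" (0 to 1); they miss things now and then, are a little off and sometimes report something else, mostly with a low value. They report only what shows in the picture. A call takes as long as a camera call. They do not tell look-alikes from the thing itself.
- manip.find_in(thing, camera): "extent" ([left, top, right, bottom] in pixels, round what is visible of it).
- manip.masks_of(thing, camera): "pixels" (480x640 bool, what is visible of it) and "extent" ([left, top, right, bottom] in pixels, round what is visible of it).
The state is a dict: "clock": time; "qpos": joint angles; "qd": joint speeds; "effort": joint torques, N m; "position": TCP position; "ee_rot": TCP orientation; "contact_force": force on the tool from outside, world axes, zero at the start; "moment": the same for the moment, N m; "width": finger opening in m.
Only numpy, scipy, OpenCV 4.12 (cv2) and the standard library are available. Lean on these libraries where they do the work, as an engineer would, in place of code of your own. Each camera call takes 0.05 s, during which the arm holds its last target. There are 200 camera calls.

### The job

Get the analyser ready for a colleague to load: with its cover still shut, stand the red-capped vial upright in the middle of the narrow raised metal post and let go of it. Then lift the analyser's spring-loaded blue cover by its handle until the green needle points at the orange mark on the curved scale, and finish while still holding it steady there, because it springs shut if released. Leave the other two vials and the blue beaker where they are, and do not shift the orange mark.

Things in the scene. Friction and masses are not known exactly. Their poses are not given: they have to be found in the camera images.
- vial_red: The vial to place: amber glass jar with a red cap, 36 mm across, 62 mm tall, about 60 g. Origin at the centre of its underside, z up. It stands on the bench in a loose row with the blue- and green-capped vials, about 65 mm or more between their centres.
- post_top (a point): Centre of the flat round top (42 mm across) of the aluminium post, 70 mm above the bench, z up; fixed, foot 84 mm across, stem 24 to 28 mm thick. The vial's underside goes here.
- analyser: The white benchtop analyser, fixed: chamber 200 mm along its own x, 220 mm along its own y, 110 mm high, with a low keypad nose (60 mm deep, 50 mm high) beyond its +y side. Origin at the centre of the chamber's underside. Its cover is hinged along own x at the -y edge (y = -105 mm, z = 110 mm) and opens by raising its +y edge.
- cover (a joint): Cover angle in rad: 0 shut, growing as the handle edge rises, stop at 1.2. The spring and the weight pull it shut with about 1 to 1.4 N m, so roughly 5 to 8 N at the handle; it does not stay up by itself.
- mark (a joint): Angle of the orange mark in rad, on the same zero, axis and sense as cover: the needle points at the middle of the mark when the two are equal. It is preset between 0.40 and 0.75, differently each time, and is not to be moved.
- cover_handle (a point): Middle of the cover's dark round handle bar along the analyser's x: 12 mm thick, 78 mm clear between its legs, axis 40 mm above the cover's top; 185 mm from the hinge line along the cover and 53 mm above it (163 mm above the bench when shut). Free edge 28 mm beyond. Own y from hinge to free edge, z off the cover. The bar can turn in the fingertips, so the tool can stay upright.
- cover_hinge (a point): A point on the hinge axis, in the middle of its length; own x along the axis (positive turn opens), y towards the free edge; turns with the cover.
- needle_tip (a point): Tip of the green needle fixed to the cover, at its +x end, 120 mm from the hinge axis; own y points along the needle, away from the hinge.
- mark_tab (a point): Middle of the orange mark on the white curved scale beside the cover's +x end, 138 mm from the hinge axis; the mark is 32 mm long and 19 mm wide along the arc; own y points away from the hinge.
- vial_blue: Amber vial with a blue cap, 36 mm across, 62 mm tall; bystander, origin under its centre.
- vial_green: Amber vial with a green cap, 36 mm across, 62 mm tall; bystander, origin under its centre.
- beaker: Blue plastic beaker, 70 mm across, 90 mm tall; bystander, origin under its centre.
Things that resemble listed ones, but are neither listed nor needed, are in the scene too. Leave any black look-alike of the vial_red alone. Leave any pink look-alike of the part that bears post_top alone.

How it is judged:
On the way, in this order (a step that is already met when the one before it is completed fails the run):
1. the red-capped vial stands upright and released in the middle of the post's top while the cover is still shut (horizontal distance between vial_red and post_top below 0.01 m and z of vial_red in the frame of post_top between -0.004 and 0.004 m and angle between vial_red's own z axis and vertical below 0.12 rad and contact force between the fingers and vial_red below 0.1 N and linear speed of vial_red below 0.03 m/s and value of joint cover below 0.06 rad), for 0.2 s.
2. the cover is held by the fingers with its needle on the orange mark (angle between the y axis of needle_tip and the y axis of mark_tab, either way round below 0.09 rad and value of joint cover above 0.28 rad and velocity of joint cover between -0.06 and 0.06 rad/s and contact force between the fingers and cover above 2 N and contact force between each of vial_blue, vial_green, beaker, vial_red and cover below 0.2 N), for 0.5 s.
At the end, for the whole second after the job is handed in: The program has finished with the fingers still holding the cover (at least 2 N, nothing loose propping it), still, with its angle within 0.09 rad of the orange mark, while the red-capped vial stands released and upright (within 0.12 rad) on the post's top, within 10 mm of its centre (all of step 2 and horizontal distance between vial_red and post_top below 0.01 m and z of vial_red in the frame of post_top between -0.004 and 0.004 m and angle between vial_red's own z axis and vertical below 0.12 rad and contact force between the fingers and vial_red below 0.1 N and linear speed of vial_red below 0.03 m/s); the arm keeps its last pose, push and grip.
It fails at once if another vial or the beaker was knocked over or shifted by more than 30 mm (distance of any of vial_blue, vial_green, beaker from where it was at the start of the episode above 0.03 m or angle between any of vial_blue, vial_green, beaker's own z axis and vertical above 0.5 rad).
It fails at once if the orange mark was moved (distance of mark_tab from where it was at the start of the episode above 0.008 m).
It also fails if it takes over 56 s, if anything falls off the work surface, if the arm or the gripper's body presses on something with over 40 N, if the wrist force passes 120 N, or if a joint passes its speed limit or range.

## Working session

There is one attempt and no reset: what is moved stays moved. The work goes in short steps, Python scripts to look and compute and a tool call to move; the robot and the scene stay as the last step left them, time stands still between calls to the robot, and variables do not carry over. Pictures are saved under pics/ and viewed, about 8 in all and at most 12, crops included, and the job is handed in when it is done.

Besides the shell and the picture viewer there is one more tool, called after "Request:" as name(argument=value, ...) on one line, values as JSON. send_rows: Moves the arm, as the interface text tells. Its arguments: {"type":"object","properties":{"plan":{"type":"array","items":{"type":"object","properties":{"linear":{"type":"array","items":{"type":"number"}},"delta_rot":{"type":"array","items":{"type":"number"}},"fingers":{"type":"number"}}}},"force":{"type":"number"}},"required":["plan"]}

```bash
mkdir -p pics; python3 - <<'E'
from rig import manip
import cv2,numpy as np
s=manip.get_state();print(s['clock'],s['position'],s['ee_rot'],s['width'],manip.tips_ahead)
for c in ['scene','top']:
    im=manip.get_image(c);cv2.imwrite(f'pics/{c}0.png',im[:,:,::-1])
    i=manip.camera_info(c);R=cv2.Rodrigues(np.array(i['rvec']))[0];print(c,np.round(i['K'],1).tolist(),np.round(-R.T@np.array(i['tvec']).ravel(),3),np.round(R,2).tolist())
    for t in ['vial_red','post_top','analyser','cover','cover_handle','mark_tab','needle_tip','vial_blue','vial_green','beaker']:
        print(t,[(round(d['p'],2),[round(float(v)) for v in d['extent']]) for d in manip.find_in(t,c)][:4])
E
```

```text
0.0 [ 0.22632049 -0.52806889  0.25543183] [-6.08474688e-04  8.34818033e-01 -5.50525191e-01 -7.03391529e-04] 0.08548073952655443 0.025
scene [[451.6, 0.0, 324.1], [0.0, 451.6, 239.9], [0.0, 0.0, 1.0]] [0.981 0.529 0.904] [[-0.76, 0.65, 0.0], [0.51, 0.6, -0.62], [-0.41, -0.47, -0.78]]
vial_red [(0.84, [389, 352, 408, 376]), (0.71, [346, 340, 366, 361])]
post_top [(0.79, [341, 271, 379, 313]), (0.72, [379, 240, 409, 278])]
analyser [(0.83, [206, 156, 349, 292])]
cover [(0.89, [208, 159, 328, 244])]
cover_handle [(0.8, [206, 159, 331, 248]), (0.19, [444, 293, 461, 322])]
mark_tab [(0.71, [443, 291, 461, 322]), (0.56, [222, 194, 233, 200])]
needle_tip [(0.77, [204, 156, 330, 246])]
vial_blue [(0.73, [204, 160, 335, 246]), (0.62, [416, 324, 436, 354])]
vial_green []
beaker [(0.93, [311, 287, 342, 332]), (0.68, [204, 154, 347, 293])]
top [[518.5, 0.0, 323.0], [0.0, 518.5, 234.9], [0.0, 0.0, 1.0]] [0.493 0.059 1.017] [[-0.0, -1.0, 0.01], [-1.0, 0.0, -0.06], [0.06, -0.01, -1.0]]
vial_red [(0.69, [153, 192, 178, 215]), (0.57, [196, 166, 220, 188])]
post_top [(0.8, [239, 214, 280, 256]), (0.62, [246, 278, 292, 321])]
analyser [(0.69, [320, 135, 487, 281])]
cover [(0.66, [358, 148, 486, 280])]
cover_handle [(0.76, [357, 145, 488, 277])]
mark_tab [(0.47, [418, 135, 430, 146])]
needle_tip [(0.96, [357, 149, 487, 278])]
vial_blue [(0.79, [154, 235, 180, 255]), (0.69, [421, 134, 428, 145])]
vial_green [(0.78, [154, 292, 186, 313])]
beaker [(0.85, [237, 162, 278, 198])]
```

```bash
python3 - <<'E'
import cv2
a=cv2.imread('pics/scene0.png')[140:400,180:480];cv2.imwrite('pics/sceneb.png',cv2.resize(a,None,fx=2.3,fy=2.3,interpolation=2))
E
```

```text
(no output)
```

View pics/top0.png

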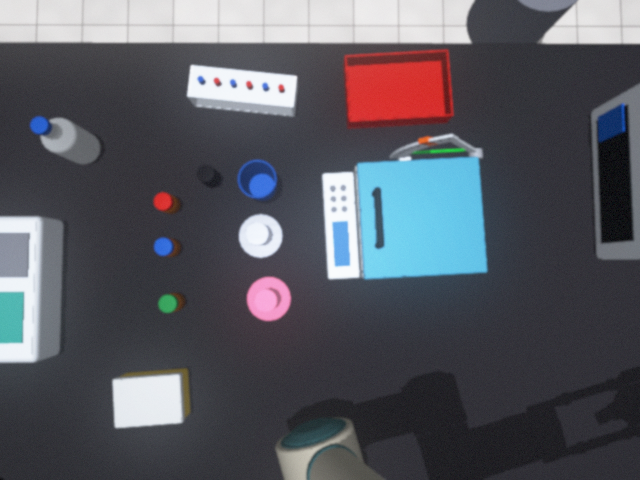

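View pics/sceneb.png

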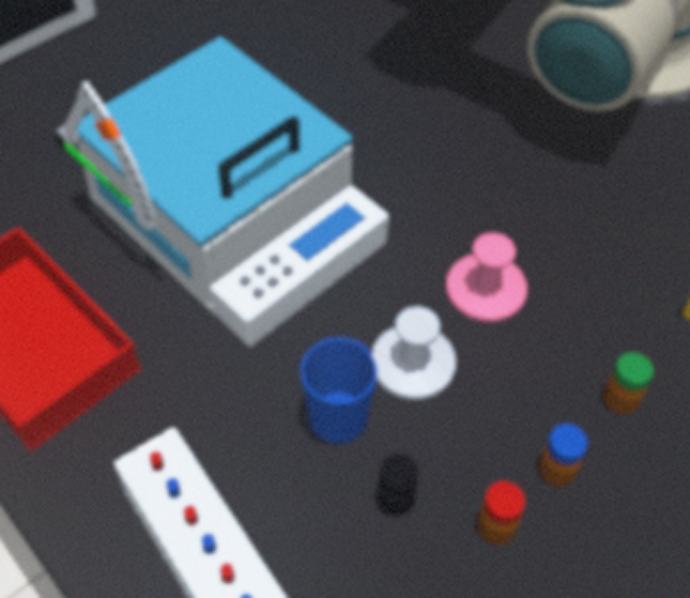

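The top view shows the red cap at (164,202), the black look-alike at (208,176), the metal post top at about (258,233), the pink look-alike at (267,298), the handle at (378,217), the needle at about (443,151) and the orange mark at about (424,139). In the scene view the mark sits high on the scale beside the cover's far end.

```bash
cat > h.py <<'E'
import cv2,numpy as np
from scipy.optimize import least_squares
from rig import manip
class Cam:
    def __init__(s,n):
        i=manip.camera_info(n);s.K=np.array(i['K']);s.rv=np.array(i['rvec'],float);s.t=np.array(i['tvec'],float).ravel()
        s.R=cv2.Rodrigues(s.rv)[0]
    def at(s,uv,z):
        d=s.R.T@np.linalg.inv(s.K)@[uv[0],uv[1],1];c=-s.R.T@s.t
        return (c+d*(z-c[2])/d[2])[:2]
    def proj(s,P): return cv2.projectPoints(np.array(P,float).reshape(-1,3),s.rv,s.t,s.K,None)[0].reshape(-1,2)
def seg(im,h0,h1,smin=120,vmin=60,roi=None):
    m=cv2.inRange(cv2.cvtColor(im,cv2.COLOR_RGB2HSV),(h0,smin,vmin),(h1,255,255))
    if roi is not None:
        k=np.zeros_like(m);l,t,r,b=roi;k[t:b,l:r]=1;m*=k
    return m
def cen(m): y,x=np.nonzero(m);return np.array([x.mean(),y.mean()]),len(x)
E
python3 - <<'E'
from h import *
T,S=Cam('top'),Cam('scene')
t=cv2.imread('pics/top0.png')[:,:,::-1].copy();s=cv2.imread('pics/scene0.png')[:,:,::-1].copy()
red=lambda im,roi:seg(im,0,5,150,100,roi)|seg(im,172,180,150,100,roi)
for n,im,C,roi in(('top',t,T,(145,185,185,220)),('scene',s,S,(380,345,415,380))):
    c,k=cen(red(im,roi));print(n,'red',c,k,C.at(c,.062))
for n,im,C,roi in(('top',t,T,(150,230,190,260)),('scene',s,S,(410,315,445,345))):
    c,k=cen(seg(im,100,125,150,80,roi));print(n,'bluecap',c,k,C.at(c,.062))
# post top: bright
for n,im,C,z in(('top',t,T,.07),('scene',s,S,.07)):
    l,tt,r,b=(235,210,285,260) if n=='top' else (335,262,382,316)
    g=cv2.resize(im[tt:b,l:r],None,fx=8,fy=8,interpolation=2);cv2.imwrite(f'pics/post_{n}.png',g[:,:,::-1])
    c,k=cen(seg(im,0,180,0,0,(l,tt,r,b)))
h=np.hstack([cv2.resize(cv2.imread('pics/post_top.png'),(380,380)),cv2.resize(cv2.imread('pics/post_scene.png'),(380,380*54//47))[:380]])
cv2.imwrite('pics/post.png',h)
# cover
for n,im,C,roi in(('top',t,T,(340,130,500,290)),('scene',s,S,(195,145,345,255))):
    m=seg(im,92,105,100,90,roi);m=cv2.morphologyEx(m,cv2.MORPH_OPEN,np.ones((3,3)))
    cn=max(cv2.findContours(m,0,2)[0],key=cv2.contourArea);h=cv2.convexHull(cn)
    a=cv2.approxPolyDP(h,6,True).reshape(-1,2);print(n,'cover',a.tolist(),[np.round(C.at(p,.123),3).tolist() for p in a])
    dark=((im.max(2)<90)*255).astype(np.uint8);k=np.zeros_like(dark);l,tt,r,b=(368,180,392,255) if n=='top' else (270,185,316,230);k[tt:b,l:r]=1
    print('handle',cen(dark*k),cv2.minAreaRect(np.argwhere(dark*k)[:,::-1].astype(np.float32)),C.at(cen(dark*k)[0],.163))
    for nm,hh in(('orange',(5,17)),('green',(50,75))):
        m=seg(im,*hh,130,90,roi);c,k=cen(m);print(nm,c,k,cv2.minAreaRect(np.argwhere(m)[:,::-1].astype(np.float32)))
E
```

```text
top red [162.8225256  201.07849829] 293 [0.61925369 0.34218995]
scene red [399.09266409 357.61776062] 259 [0.62331706 0.34346802]
top bluecap [162.78596491 246.1122807 ] 285 [0.53601393 0.34095478]
scene bluecap [426.52192982 331.84649123] 228 [0.53961359 0.34111156]
top cover [[478, 158], [487, 272], [364, 279], [357, 163]] [[0.686, -0.225], [0.486, -0.236], [0.475, -0.023], [0.677, -0.013]]
handle (array([376.28571429, 205.52380952]), 21) ((376.48187255859375, 218.01885986328125), (56.0089225769043, 4.073375701904297), 88.93909454345703) [ 0.59755377 -0.04075898]
orange [423.90666667 139.88      ] 75 ((424.0, 140.0), (8.0, 12.0), 90.0)
green [441.26153846 150.63589744] 195 ((438.9571838378906, 150.6864776611328), (4.520059585571289, 50.08856964111328), 86.98721313476562)
scene cover [[276, 155], [333, 201], [265, 245], [246, 227], [226, 184]] [[0.488, -0.237], [0.483, -0.018], [0.683, -0.014], [0.686, -0.084], [0.645, -0.23]]
handle (array([291.43820225, 205.41573034]), 178) ((292.2677001953125, 207.65762329101562), (12.146162986755371, 43.61979293823242), 55.840309143066406) [ 0.58779747 -0.03937923]
orange [226.625      195.64583333] 48 ((226.5, 195.5), (7.0, 7.0), 90.0)
green [219.67045455 213.14772727] 88 ((221.50001525878906, 215.50001525878906), (38.18376159667969, 2.8284270763397217), 45.0)
```

View pics/post.png

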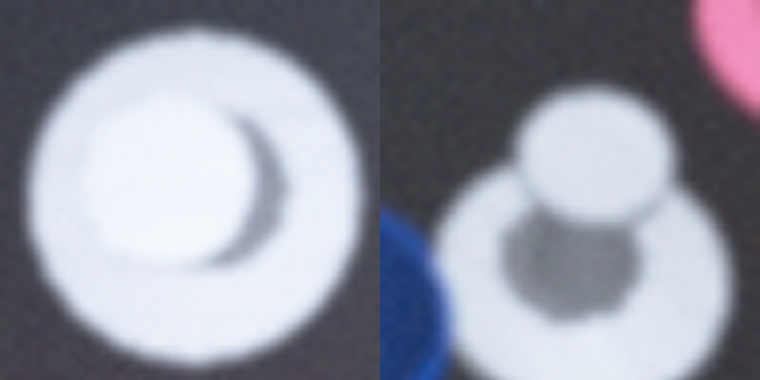

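```bash
python3 - <<'E'
from h import *
T,S=Cam('top'),Cam('scene')
print('post',T.at((257.5,233.7),.07),S.at((361.7,281.2),.07),'foot',T.at((260.9,235.9),.006))
print('handle',T.at((376.5,218),.163),S.at((292.3,206),.163))
tp=np.array([[478,158],[487,272],[364,279],[357,163]])+.5
P=np.array([T.at(p,.123) for p in tp]);c=P.mean(0);d=(P[0]-P[1]+P[3]-P[2]);yaw=np.arctan2(d[1],d[0]);print('c',c,'yaw',yaw)
A=c-.0*np.array([-np.sin(yaw),np.cos(yaw)])
R=np.array([[np.cos(yaw),-np.sin(yaw)],[np.sin(yaw),np.cos(yaw)]])
def W(x,y,z): q=A+R@[x,y];return [q[0],q[1],z]
def f(p):
    x,a=p;P=W(x,-.105+.138*np.cos(a),.11+.138*np.sin(a))
    return np.r_[T.proj(P)[0]-(423.9,139.9),S.proj(P)[0]-(226.6,195.6)]
r=least_squares(f,[.12,.5]);print('mark x,angle',r.x,r.fun)
print('needle proj tip/hinge',T.proj([W(.1,.015,.11),W(.1,-.105,.11)]),S.proj([W(.1,.015,.11)]))
print('handle',W(0,.08,.163),W(.045,.08,.163))
E
```

```text
post [0.55770724 0.16644127] [0.5599034  0.16838929] foot [0.5577276  0.16708937]
handle [ 0.57676567 -0.04088511] [ 0.58742069 -0.03673915]
c [ 0.58027607 -0.1247774 ] yaw 0.05267495398526126
mark x,angle [0.11844345 0.70021757] [2.34470663 0.19891827 0.83247186 2.34257006]
needle proj tip/hinge [[408.26874468 163.18812615]
 [475.52274316 159.549167  ]] [[243.95250514 224.06674529]]
handle [np.float64(0.5760640241199384), np.float64(-0.044888363419265165), 0.163] [np.float64(0.621001608911151), np.float64(-0.04251908649738062), 0.163]
```

Request:
send_rows(plan=[{"linear":[0,0,-0.01],"delta_rot":[0,0,5.8],"fingers":0.085},{"linear":[0,0,-0.01],"delta_rot":[0,0,5.8],"fingers":0.085},{"linear":[0,0,0],"delta_rot":[0,0,5.8],"fingers":0.085},{"linear":[0,0,0],"delta_rot":[0,0,5.8],"fingers":0.085},{"linear":[-0.036,-0.0165,0],"delta_rot":[0,0,0],"fingers":0.085},{"linear":[-0.036,-0.0165,0],"delta_rot":[0,0,0],"fingers":0.085},{"linear":[-0.036,-0.0165,0],"delta_rot":[0,0,0],"fingers":0.085},{"linear":[-0.036,-0.0165,0],"delta_rot":[0,0,0],"fingers":0.085},{"linear":[-0.036,-0.0165,0],"delta_rot":[0,0,0],"fingers":0.085},{"linear":[-0.036,-0.0165,0],"delta_rot":[0,0,0],"fingers":0.085},{"linear":[-0.036,-0.0165,0],"delta_rot":[0,0,0],"fingers":0.085},{"linear":[-0.036,-0.0165,0],"delta_rot":[0,0,0],"fingers":0.085}])

```text
clock: 2.1
position: [0.367, -0.242, 0.2748]
ee_rot: [-0.002, -0.694, 0.72, -0.003]
contact_force: [1.2, -0.3, 0.6]
width: 0.085
```

Request:
send_rows(plan=[{"linear":[-0.037,-0.0162,0],"delta_rot":[0,0,-1],"fingers":0.085},{"linear":[-0.037,-0.0162,0],"delta_rot":[0,0,-1],"fingers":0.085},{"linear":[-0.037,-0.0162,0],"delta_rot":[0,0,0],"fingers":0.085},{"linear":[-0.037,-0.0162,0],"delta_rot":[0,0,0],"fingers":0.085},{"linear":[-0.037,-0.0162,0],"delta_rot":[0,0,0],"fingers":0.085},{"linear":[-0.037,-0.0162,0],"delta_rot":[0,0,0],"fingers":0.085},{"linear":[-0.037,-0.0162,0],"delta_rot":[0,0,0],"fingers":0.085},{"linear":[-0.037,-0.0162,0],"delta_rot":[0,0,0],"fingers":0.085},{"linear":[-0.037,-0.0162,0],"delta_rot":[0,0,0],"fingers":0.085},{"linear":[-0.037,-0.0162,0],"delta_rot":[0,0,0],"fingers":0.085},{"linear":[-0.036,-0.0162,0],"delta_rot":[0,0,0],"fingers":0.085},{"linear":[-0.03,-0.0162,0],"delta_rot":[0,0,0],"fingers":0.085}])

```text
clock: 3.1
position: [0.5656, 0.212, 0.2756]
ee_rot: [-0.001, 0.708, -0.706, 0.007]
contact_force: [1.5, -1.1, 0.3]
width: 0.0849
```

```bash
python3 - <<'E'
from h import *
s=manip.get_state();print(s['position'],s['ee_rot'],s['qpos'],s['clock'])
W=Cam('wrist');im=manip.get_image('wrist');cv2.imwrite('pics/w1.png',im[:,:,::-1])
print('cam',-W.R.T@W.t,W.R.round(2).tolist(),W.proj([[.621,.343,.062],[.5588,.1674,.07]]))
for t in('vial_red','post_top'): print(t,[(round(d['p'],2),np.round(d['extent']).tolist()) for d in manip.find_in(t,'wrist')])
E
```

```text
[0.56564691 0.21197236 0.27560733] [-6.60478028e-04  7.07975648e-01 -7.06200423e-01  7.14200377e-03] [ 0.24996268  0.30669175  1.41261745 -0.01174467  1.41385507  1.8200352 ] 3.1
cam [0.63008331 0.21355195 0.39326048] [[0.0, -1.0, 0.01], [-0.97, -0.0, 0.25], [-0.25, -0.01, -0.97]] [[157.06590432 149.39067253]
 [367.9264902  225.37789985]]
vial_red [(0.87, [136.0, 128.0, 198.0, 169.0]), (0.85, [230.0, 65.0, 281.0, 117.0])]
post_top [(0.93, [314.0, 168.0, 401.0, 250.0]), (0.58, [331.0, 283.0, 408.0, 373.0])]
```

View pics/w1.png

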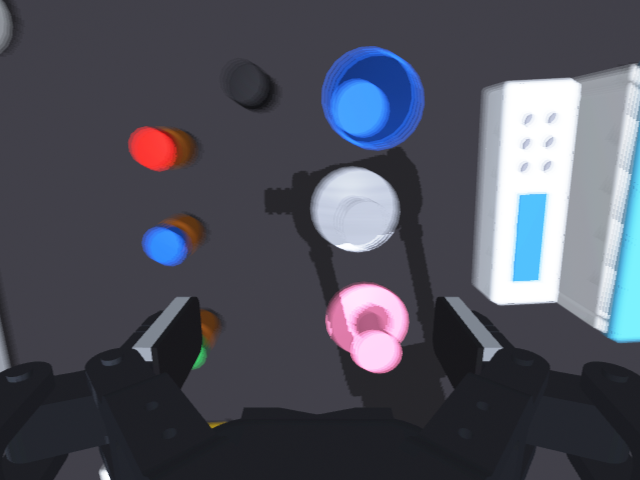

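The wrist view shows the red cap at (153,148), the metal post top at (362,222) and the pink one at (376,352). These agree with my estimates to about 4 px.

Request:
send_rows(plan=[{"linear":[-0.034,-0.014,0.01],"delta_rot":[0,0,0],"fingers":0.085},{"linear":[-0.034,-0.014,0.01],"delta_rot":[0,0,0],"fingers":0.085},{"linear":[-0.034,-0.014,0.015],"delta_rot":[0,0,0],"fingers":0.085},{"linear":[-0.026,-0.012,0.02],"delta_rot":[0,0,0],"fingers":0.085},{"linear":[0,0,0.03],"delta_rot":[0,0,0],"fingers":0.085},{"linear":[0,0,0.03],"delta_rot":[0,0,0],"fingers":0.085},{"linear":[0,0,0.02],"delta_rot":[0,0,0],"fingers":0.085},{"linear":[0,0,0],"delta_rot":[0,0,0],"fingers":0.085}])

```text
clock: 3.92
position: [0.6236, 0.3332, 0.1373]
ee_rot: [-0.0, -0.706, 0.708, -0.011]
contact_force: [-0.6, 0.1, -0.6]
width: 0.0849
```

```bash
python3 - <<'E'
from h import *
s=manip.get_state();print(s['position'],s['ee_rot'],s['clock'])
W=Cam('wrist');im=manip.get_image('wrist')
red=seg(im,0,5,150,100)|seg(im,172,180,150,100)
c,k=cen(red);print(c,k,W.at(c,.062))
print([(round(d['p'],2),np.round(d['extent']).tolist()) for d in manip.find_in('vial_red','wrist')])
E
```

```text
[0.6235886  0.33317196 0.13728569] [-5.72780651e-05 -7.06126674e-01  7.08004838e-01 -1.06895583e-02] 3.9167
[296.85555556 270.03796296] 3240 [0.62192152 0.34307535]
[(0.63, [264.0, 217.0, 331.0, 303.0]), (0.6, [395.0, 140.0, 489.0, 211.0])]
```

Request:
send_rows(plan=[{"linear":[-0.005,0.001,0.015],"delta_rot":[-0.9,-0.9,0],"fingers":0.085},{"linear":[-0.005,0.001,0.015],"delta_rot":[0,0,0],"fingers":0.085},{"linear":[0,0,0.02],"delta_rot":[0,0,0],"fingers":0.085},{"linear":[0,0,0.015],"delta_rot":[0,0,0],"fingers":0.085}])

```text
clock: 4.35
position: [0.6317, 0.3452, 0.0866]
ee_rot: [0.014, -0.705, 0.709, -0.003]
contact_force: [0.1, -0.3, -0.3]
width: 0.0849
```

Request:
send_rows(plan=[{"linear":[0,0,0],"delta_rot":[0,0,0],"fingers":0.085},{"linear":[0,0,0],"delta_rot":[0,0,0],"fingers":0.085}])

```text
clock: 4.52
position: [0.6317, 0.3444, 0.0859]
ee_rot: [0.014, -0.704, 0.71, -0.002]
contact_force: [0.4, -0.1, 0.5]
width: 0.0847
```

```bash
python3 - <<'E'
from h import *
from scipy.spatial.transform import Rotation as Ro
s=manip.get_state();print(s['position'],s['ee_rot'],s['qpos'],s['qd'],s['clock'])
q=np.array(s['ee_rot']);print(Ro.from_quat(q[[1,2,3,0]]).as_matrix().round(4))
W=Cam('wrist');im=manip.get_image('wrist')
c,k=cen(seg(im,0,5,150,100)|seg(im,172,180,150,100));print(c,k,W.at(c,.062))
E
```

```text
[0.63168193 0.344394   0.08585884] [ 0.01351922 -0.70434537  0.70972464 -0.00239919] [0.39987681 0.59228265 1.41851746 0.0062921  1.10391953 1.97552474] [-0.00807141  0.00428122  0.00428237  0.00686019 -0.00335977 -0.00485597] 4.5167
[[-0.0074 -0.9997  0.0226]
 [-0.9998  0.0078  0.0156]
 [-0.0158 -0.0224 -0.9996]]
[321.87       328.37839286] 5600 [0.62320442 0.34331183]
```

Request:
send_rows(plan=[{"linear":[0.001,0.009,0],"delta_rot":[-1.3,0.9,0],"fingers":0.085},{"linear":[0,0,0],"delta_rot":[0,0,0],"fingers":0.085}])

```text
clock: 4.73
position: [0.624, 0.3434, 0.0888]
ee_rot: [0.002, -0.704, 0.71, -0.0]
contact_force: [-0.0, 0.7, -0.7]
width: 0.0854
```

Request:
send_rows(plan=[{"linear":[0,0.001,0.014],"delta_rot":[0,0,0],"fingers":0.085},{"linear":[0,0,0.014],"delta_rot":[0,0,0],"fingers":0.085},{"linear":[0,0,0.014],"delta_rot":[0,0,0],"fingers":0.085},{"linear":[0,0,0],"delta_rot":[0,0,0],"fingers":0.085}])

```text
clock: 5.07
position: [0.6288, 0.3454, 0.0539]
ee_rot: [0.01, -0.704, 0.71, -0.003]
contact_force: [-0.9, -1.3, -1.9]
width: 0.0853
```

Request:
send_rows(plan=[{"linear":[0.001,0.006,0.008],"delta_rot":[-1.2,0.6,0],"fingers":0.085},{"linear":[0,0,0.002],"delta_rot":[0,0,0],"fingers":0.085},{"linear":[0,0,0],"delta_rot":[0,0,0],"fingers":0.085}])

```text
clock: 5.32
position: [0.6248, 0.345, 0.0467]
ee_rot: [0.001, -0.704, 0.71, -0.0]
contact_force: [-0.4, -0.4, -0.0]
width: 0.0846
```

```bash
python3 - <<'E'
from h import *
s=manip.get_state();print(s['position'],s['ee_rot'],s['clock'])
W=Cam('wrist');im=manip.get_image('wrist');cv2.imwrite('pics/w2.png',im[:,:,::-1])
c,k=cen(seg(im,0,5,150,100)|seg(im,172,180,150,100));print(c,k,W.at(c,.062))
E
```

```text
[0.62476893 0.34504473 0.04665115] [ 6.89389211e-04 -7.03970310e-01  7.10229017e-01 -2.66304801e-04] 5.3167
[323.72416738 362.80646883] 9368 [0.62524956 0.34347647]
```

Request:
send_rows(force=30, plan=[{"linear":[0,0,0],"delta_rot":[0,0,0],"fingers":0.02},{"linear":[0,0,0],"delta_rot":[0,0,0],"fingers":0.02},{"linear":[0,0,0],"delta_rot":[0,0,0],"fingers":0.02},{"linear":[0,0,0],"delta_rot":[0,0,0],"fingers":0.02},{"linear":[0,0,0],"delta_rot":[0,0,0],"fingers":0.02},{"linear":[0,0,0],"delta_rot":[0,0,0],"fingers":0.02}])

```text
clock: 5.87
position: [0.626, 0.3456, 0.0495]
ee_rot: [0.003, -0.704, 0.71, -0.001]
contact_force: [0.9, 0.3, -1.1]
width: 0.0338
```

Request:
send_rows(plan=[{"linear":[0,0,-0.015],"delta_rot":[0,0,0],"fingers":0.02},{"linear":[0,0,-0.025],"delta_rot":[0,0,0],"fingers":0.02},{"linear":[0,0,-0.03],"delta_rot":[0,0,0],"fingers":0.02},{"linear":[0,0,-0.03],"delta_rot":[0,0,0],"fingers":0.02},{"linear":[0.01,0.004,-0.01],"delta_rot":[0,0,0],"fingers":0.02},{"linear":[0.03,0.012,0],"delta_rot":[0,0,0],"fingers":0.02},{"linear":[0.03,0.012,0],"delta_rot":[0,0,0],"fingers":0.02},{"linear":[0.03,0.012,0],"delta_rot":[0,0,0],"fingers":0.02},{"linear":[0.03,0.012,0],"delta_rot":[0,0,0],"fingers":0.02},{"linear":[0.02,0.005,0],"delta_rot":[0,0,0],"fingers":0.02},{"linear":[0.01,0,0],"delta_rot":[0,0,0],"fingers":0.02},{"linear":[0,0,0],"delta_rot":[0,0,0],"fingers":0.02}])

```text
clock: 6.87
position: [0.5582, 0.1764, 0.1559]
ee_rot: [-0.003, -0.705, 0.709, 0.001]
contact_force: [-0.4, 1.0, -0.7]
width: 0.0336
```

```bash
cat >> h.py <<'E'
from scipy.spatial.transform import Rotation as Ro
def pose(goal=None,xang=None):
    s=manip.get_state();q=np.array(s['ee_rot']);R=Ro.from_quat(q[[1,2,3,0]]).as_matrix();p=np.array(s['position'])
    print('t',s['clock'],'p',p.round(4),'z',R[:,2].round(3),'xang',np.degrees(np.arctan2(R[1,0],R[0,0])).round(2),'w',round(s['width'],4),'F',np.round(s['contact_force'],1))
    if goal is not None: print('tool shift',(R.T@(np.array(goal)-p)).round(4))
    if xang is not None:
        a=np.radians(xang);x=np.array([np.cos(a),np.sin(a),0]);z=np.array([0,0,-1.]);G=np.c_[x,np.cross(z,x),z]
        print('tool rot deg',np.degrees(Ro.from_matrix(R.T@G).as_rotvec()).round(2))
E
python3 - <<'E'
from h import *
pose((.5588,.1685,.17),-90.5)
for n in('top','scene','wrist'):
    C=Cam(n);im=manip.get_image(n);cv2.imwrite(f'pics/c_{n}.png',im[:,:,::-1])
    p=np.array(manip.get_state()['position']);print(n,'expect cap',C.proj([p+[0,0,.013]]))
    r=[(round(d['p'],2),np.round(d['extent']).tolist()) for d in manip.find_in('vial_red',n)];print(r)
E
```

```text
t 6.8667 p [0.5582 0.1764 0.1559] z [-0.006 -0.003 -1.   ] xang -90.28 w 0.0336 F [-0.4  1.  -0.7]
tool shift [ 0.008  -0.0005 -0.0141]
tool rot deg [ 0.32 -0.16  0.22]
top expect cap [[243.92260714 229.26756363]]
[(0.42, [356.0, 147.0, 489.0, 276.0])]
scene expect cap [[369.01226653 257.5601736 ]]
[(0.73, [342.0, 337.0, 364.0, 359.0]), (0.57, [362.0, 250.0, 374.0, 278.0])]
wrist expect cap [[317.73493095 360.01323985]]
[(0.75, [116.0, 0.0, 214.0, 91.0]), (0.65, [262.0, 260.0, 371.0, 409.0])]
```

Request:
send_rows(plan=[{"linear":[0.004,0,0.007],"delta_rot":[0.3,-0.2,0],"fingers":0.02},{"linear":[0.004,0,0.008],"delta_rot":[0,0,0],"fingers":0.02},{"linear":[0,0,0.005],"delta_rot":[0,0,0],"fingers":0.02},{"linear":[0,0,0],"delta_rot":[0,0,0],"fingers":0.02}])

```text
clock: 7.5
position: [0.5606, 0.1743, 0.1336]
ee_rot: [-0.002, 0.708, -0.706, -0.0]
contact_force: [0.6, 0.1, -0.3]
width: 0.0337
```

```bash
python3 - <<'E'
from h import *
pose((.5588,.168,.12),-90.5)
S=Cam('scene');W=Cam('wrist');w=manip.get_image('wrist');s=manip.get_image('scene')
c,k=cen(seg(w,0,5,150,100,(200,200,440,479))|seg(w,172,180,150,100,(200,200,440,479)));p=manip.get_state()['position'];print('wrist cap',c,W.at(c,p[2]+.013),'expect post',W.proj([[.5588,.168,.07]]),S.proj([[.5588,.168,.07]]))
a=cv2.resize(s[215:315,310:410],(480,480),interpolation=2);cv2.imwrite('pics/v1.png',np.hstack([a,w[100:480,160:480][:, :][:380]if 0 else cv2.resize(w[160:480,190:450],(320,394))] if 0 else [a,cv2.copyMakeBorder(w[100:480,160:480],0,100,0,0,0)])[:,:,::-1])
E
```

```text
t 7.5 p [0.5606 0.1743 0.1336] z [ 0.002  0.003 -1.   ] xang -89.84 w 0.0337 F [ 0.6  0.1 -0.3]
tool shift [0.0063 0.0018 0.0136]
tool rot deg [-0.14  0.19  0.66]
wrist cap [317.03719123 371.23813489] [0.55728289 0.17463757] expect post [[331.19887144 276.43820955]] [[361.94250803 280.81483848]]
```

View pics/v1.png

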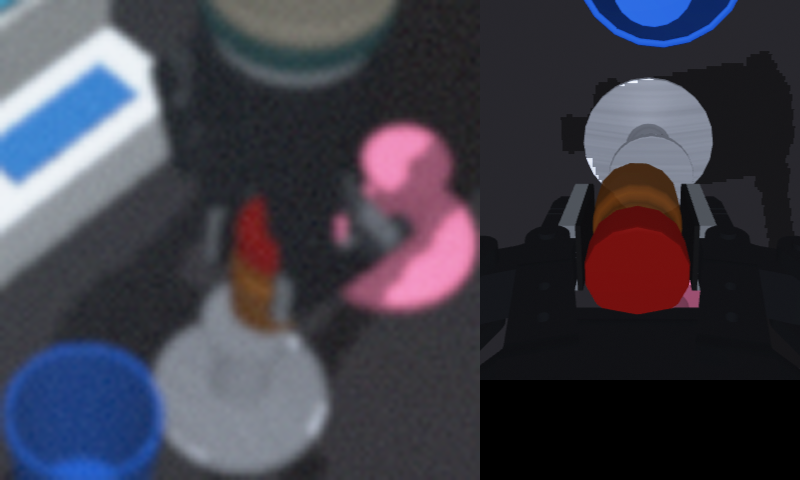

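Request:
send_rows(plan=[{"linear":[0.007,0,0.004],"delta_rot":[0,0,0],"fingers":0.02},{"linear":[0,0,0.004],"delta_rot":[0,0,0],"fingers":0.02},{"linear":[0,0,0],"delta_rot":[0,0,0],"fingers":0.02}])

```text
clock: 7.85
position: [0.5616, 0.1669, 0.1262]
ee_rot: [-0.003, 0.708, -0.706, 0.0]
contact_force: [0.6, -0.3, -1.0]
width: 0.0339
```

```bash
python3 - <<'E'
from h import *
pose((.5608,.168,.12),-90)
W=Cam('wrist');w=manip.get_image('wrist')
print('far edge post expect',W.proj([[.5588+.021,.168,.07],[.5588,.168,.07],[.5588+.042,.168,.008]]))
c,k=cen(seg(w,0,5,150,100,(200,200,440,479))|seg(w,172,180,150,100,(200,200,440,479)));p=manip.get_state()['position'];print('cap',c,W.at(c,p[2]+.0145))
cv2.imwrite('pics/v2.png',cv2.resize(w[150:400,230:430],(640,800))[:600,:,::-1])
E
```

```text
t 7.85 p [0.5616 0.1669 0.1262] z [ 0.005  0.004 -1.   ] xang -89.82 w 0.0339 F [ 0.6 -0.3 -1. ]
tool shift [-0.0011  0.0009  0.0062]
tool rot deg [-0.28  0.2   0.18]
far edge post expect [[316.30872207 241.48451357]
 [316.14659234 284.17602104]
 [317.09245207 180.78613837]]
cap [316.99236005 371.20752882] [0.55888191 0.16726819]
```

View pics/v2.png

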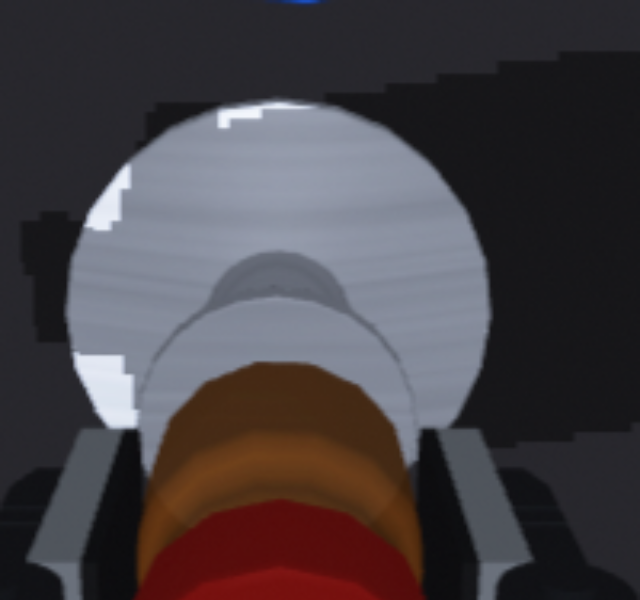

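```bash
python3 - <<'E'
from h import *
W=Cam('wrist')
for z in(.076,.078,.080): print(z,W.at((317.5,263.1),z)-[.018,0])
print('post',W.at((316.9,242.8),.07)-[.021,0])
E
```

```text
0.076 [0.55332787 0.16728362]
0.078 [0.55399046 0.16728029]
0.08 [0.55465305 0.16727695]
post [0.55820306 0.16761559]
```

Request:
send_rows(plan=[{"linear":[-0.0005,-0.002,0.003],"delta_rot":[-0.2,0.2,0],"fingers":0.02},{"linear":[0,0,0.003],"delta_rot":[0,0,0],"fingers":0.02},{"linear":[0,0,0],"delta_rot":[0,0,0],"fingers":0.02}])

```text
clock: 8.15
position: [0.5644, 0.1672, 0.1204]
ee_rot: [-0.001, 0.708, -0.706, 0.001]
contact_force: [0.1, -0.5, -0.7]
width: 0.0339
```

```bash
python3 - <<'E'
from h import *
pose((.563,.168,.118),-90)
E
```

```text
t 8.15 p [0.5644 0.1672 0.1204] z [ 0.003 -0.    -1.   ] xang -89.85 w 0.0339 F [ 0.1 -0.5 -0.7]
tool shift [-0.0008  0.0014  0.0024]
tool rot deg [-0.14 -0.01  0.15]
```

Request:
send_rows(plan=[{"linear":[0,0.001,0.002],"delta_rot":[0,0,0],"fingers":0.02},{"linear":[0,0,0.001],"delta_rot":[0,0,0],"fingers":0.02}])

```text
clock: 8.32
position: [0.5645, 0.1674, 0.1191]
ee_rot: [-0.002, 0.708, -0.706, 0.002]
contact_force: [-3.4, -0.5, 10.3]
width: 0.0336
```

Request:
send_rows(plan=[{"linear":[0,0,0.0015],"delta_rot":[0,0,0],"fingers":0.02}])

```text
clock: 8.4
position: [0.5645, 0.1674, 0.1191]
ee_rot: [-0.002, 0.708, -0.706, 0.002]
contact_force: [-3.5, -1.9, 9.7]
width: 0.0338
```

Request:
send_rows(plan=[{"linear":[0,0,0.001],"delta_rot":[0,0,0],"fingers":0.02}])

```text
clock: 8.48
position: [0.5644, 0.1674, 0.1192]
ee_rot: [-0.002, 0.708, -0.706, 0.002]
contact_force: [-1.3, 0.4, 2.1]
width: 0.0337
```

Request:
send_rows(plan=[{"linear":[0,0,0],"delta_rot":[0,0,0],"fingers":0.05},{"linear":[0,0,0],"delta_rot":[0,0,0],"fingers":0.06},{"linear":[0,0,0],"delta_rot":[0,0,0],"fingers":0.07},{"linear":[0,0,0],"delta_rot":[0,0,0],"fingers":0.08},{"linear":[0,0,0],"delta_rot":[0,0,0],"fingers":0.08}])

```text
clock: 8.9
position: [0.5646, 0.1678, 0.1195]
ee_rot: [-0.003, 0.708, -0.706, 0.003]
contact_force: [-0.2, 0.7, -0.2]
width: 0.08
```

Request:
send_rows(plan=[{"linear":[0,0,-0.01],"delta_rot":[0,0,0],"fingers":0.08},{"linear":[0,0,-0.015],"delta_rot":[0,0,0],"fingers":0.08},{"linear":[0,0,-0.02],"delta_rot":[0,0,0],"fingers":0.08},{"linear":[0,0,-0.03],"delta_rot":[0,0,0],"fingers":0.08},{"linear":[0,0,-0.04],"delta_rot":[0,0,0],"fingers":0.08},{"linear":[0,0,-0.03],"delta_rot":[0,0,0],"fingers":0.08},{"linear":[0,0,0],"delta_rot":[0,0,0],"fingers":0.08}])

```text
clock: 9.48
position: [0.5619, 0.1676, 0.2707]
ee_rot: [0.0, 0.708, -0.706, 0.0]
contact_force: [0.7, -0.3, 0.6]
width: 0.08
```

```bash
python3 - <<'E'
from h import *
pose()
o=[]
for n,roi in(('scene',(320,200,400,320)),('wrist',(150,150,500,479)),('top',(225,205,290,265))):
    C=Cam(n);im=manip.get_image(n);m=seg(im,0,5,150,100,roi)|seg(im,172,180,150,100,roi)
    if m.any(): c,k=cen(m);print(n,c,k,C.at(c,.132),C.proj([[.5585,.168,.07],[.5585,.168,.132]]).round(1).tolist())
    o.append(im)
a=cv2.resize(o[0][210:320,310:420],(400,400),interpolation=2);b=cv2.resize(o[1][120:480,140:500],(400,400))
cv2.imwrite('pics/p1.png',np.hstack([a,b])[:,:,::-1])
E
```

```text
t 9.4833 p [0.5619 0.1676 0.2707] z [ 0.    -0.001 -1.   ] xang -89.79 w 0.08 F [ 0.7 -0.3  0.6]
scene [362.945 266.685] 200 [0.56439282 0.17063375] [[362.0, 280.7], [364.1, 264.4]]
wrist [316.77003667 236.18019906] 1909 [0.56016367 0.16791754] [[316.7, 219.0], [316.6, 238.6]]
```

View pics/p1.png

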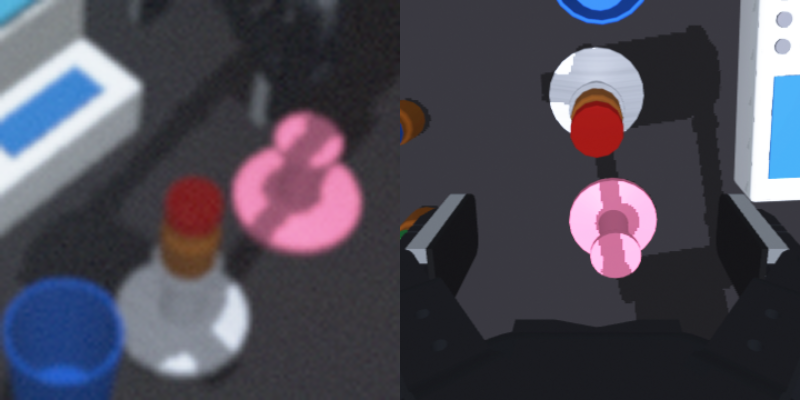

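The vial stands upright and free on the metal post, close to centre. In the wrist view the cap is at about (317,236), and 238 was expected. Next is the handle.

Request:
send_rows(plan=[{"linear":[0.03,0,0],"delta_rot":[0,0,-1.4],"fingers":0.08},{"linear":[0.035,-0.003,0],"delta_rot":[0,0,-1.4],"fingers":0.08},{"linear":[0.035,-0.003,0],"delta_rot":[0,0,0],"fingers":0.08},{"linear":[0.035,-0.003,0],"delta_rot":[0,0,0],"fingers":0.08},{"linear":[0.035,-0.003,0],"delta_rot":[0,0,0],"fingers":0.08},{"linear":[0.025,0,0],"delta_rot":[0,0,0],"fingers":0.08},{"linear":[0.01,0,0],"delta_rot":[0,0,0],"fingers":0.08},{"linear":[0,0,0],"delta_rot":[0,0,0],"fingers":0.08}])

```text
clock: 10.3
position: [0.5721, -0.0426, 0.2467]
ee_rot: [0.014, 0.728, -0.685, -0.016]
contact_force: [0.9, -0.2, 1.2]
width: 0.08
```

```bash
python3 - <<'E'
from h import *
pose((.576,-.043,.20),-87)
W=Cam('wrist');im=manip.get_image('wrist');cv2.imwrite('pics/w3.png',im[:,:,::-1])
print(W.proj([[.576,-.043,.163],[.621,-.041,.163]]))
E
```

```text
t 10.3 p [ 0.5721 -0.0426  0.2467] z [-0.042  0.001 -0.999] xang -86.53 w 0.08 F [ 0.9 -0.2  1.2]
tool shift [ 0.0008 -0.0058  0.0465]
tool rot deg [2.42 0.21 0.47]
[[319.69534264 246.99345733]
 [321.43123451 161.77788494]]
```

View pics/w3.png

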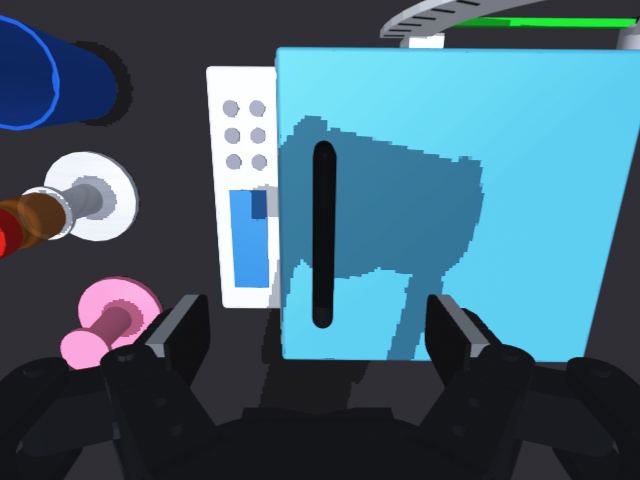

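```bash
python3 - <<'E'
from h import *
W=Cam('wrist');a=W.at((324,143),.166);b=W.at((322.5,326),.166);c=(a+b)/2;print(a,b,c)
pose((c[0],c[1],.2),-87)
E
```

```text
[ 0.63005413 -0.04043011] [ 0.52998345 -0.04637206] [ 0.58001879 -0.04340108]
t 10.35 p [ 0.5718 -0.0415  0.2464] z [-0.043  0.002 -0.999] xang -86.49 w 0.0803 F [-0.2 -0.7 -1.5]
tool shift [ 0.0026 -0.0101  0.046 ]
tool rot deg [2.47 0.25 0.52]
```

Request:
send_rows(plan=[{"linear":[0.001,-0.004,0.005],"delta_rot":[2.5,0.2,0.2],"fingers":0.06},{"linear":[0.001,-0.004,0.018],"delta_rot":[0,0,0],"fingers":0.06},{"linear":[0,0,0.02],"delta_rot":[0,0,0],"fingers":0.06},{"linear":[0,0,0.01],"delta_rot":[0,0,0],"fingers":0.06},{"linear":[0,0,0],"delta_rot":[0,0,0],"fingers":0.06}])

```text
clock: 10.77
position: [0.578, -0.034, 0.189]
ee_rot: [-0.002, 0.729, -0.685, -0.004]
contact_force: [0.4, -0.2, -0.0]
width: 0.0597
```

```bash
python3 - <<'E'
from h import *
pose((.58,-.0434,.169),-86.6)
E
```

```text
t 10.7667 p [ 0.578 -0.034  0.189] z [-0.002  0.008 -1.   ] xang -86.44 w 0.0597 F [ 0.4 -0.2 -0. ]
tool shift [ 0.0097 -0.0014  0.0199]
tool rot deg [0.08 0.49 0.16]
```

Request:
send_rows(plan=[{"linear":[0.01,-0.001,0],"delta_rot":[0,0.5,0],"fingers":0.06},{"linear":[0,0,0.007],"delta_rot":[0,0,0],"fingers":0.06},{"linear":[0,0,0.007],"delta_rot":[0,0,0],"fingers":0.06},{"linear":[0,0,0.004],"delta_rot":[0,0,0],"fingers":0.06},{"linear":[0,0,0],"delta_rot":[0,0,0],"fingers":0.06}])

```text
clock: 11.18
position: [0.5798, -0.0403, 0.1701]
ee_rot: [0.0, 0.73, -0.683, -0.001]
contact_force: [0.6, 0.1, 0.3]
width: 0.0601
```

```bash
python3 - <<'E'
from h import *
pose((.58,-.0434,.169),-86.6)
W=Cam('wrist');im=manip.get_image('wrist');cv2.imwrite('pics/w4.png',im[:,:,::-1])
print(W.proj([[.58,-.0434,.169]]))
E
```

```text
t 11.1833 p [ 0.5798 -0.0403  0.1701] z [-0.001  0.001 -1.   ] xang -86.17 w 0.0601 F [0.6 0.1 0.3]
tool shift [ 0.0031 -0.      0.0011]
tool rot deg [0.06 0.05 0.43]
[[327.57226457 336.5136828 ]]
```

View pics/w4.png

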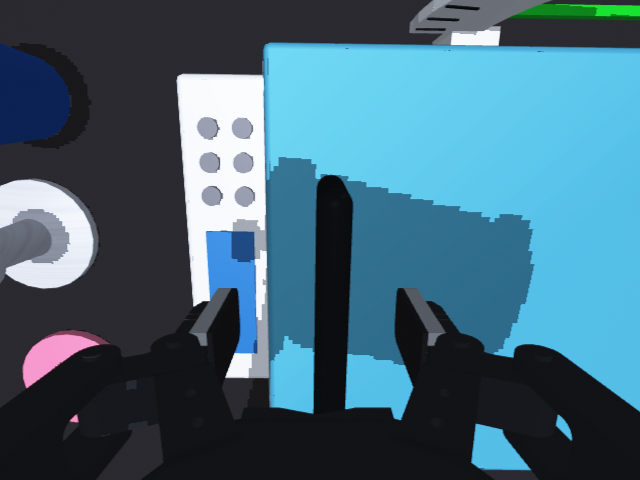

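The bar runs down between the pads at u≈331, with the jaw centre at about 318. I'll shift 4 mm and close.

Request:
send_rows(force=50, plan=[{"linear":[0.004,0,0.001],"delta_rot":[0,0,0],"fingers":0.06},{"linear":[0,0,0],"delta_rot":[0,0,0],"fingers":0.03},{"linear":[0,0,0],"delta_rot":[0,0,0],"fingers":0.0},{"linear":[0,0,0],"delta_rot":[0,0,0],"fingers":0.0},{"linear":[0,0,0],"delta_rot":[0,0,0],"fingers":0.0},{"linear":[0,0,0],"delta_rot":[0,0,0],"fingers":0.0},{"linear":[0,0,0],"delta_rot":[0,0,0],"fingers":0.0},{"linear":[0,0,0],"delta_rot":[0,0,0],"fingers":0.0}])

```text
clock: 11.9
position: [0.5811, -0.0452, 0.1709]
ee_rot: [-0.001, 0.73, -0.684, 0.001]
contact_force: [-0.6, 0.2, -1.0]
width: 0.0101
```

```bash
python3 - <<'E'
from h import *
pose((.58,-.0434,.169),-86.6)
E
```

```text
t 11.9 p [ 0.5811 -0.0452  0.1709] z [ 0.002  0.001 -1.   ] xang -86.27 w 0.0101 F [-0.6  0.2 -1. ]
tool shift [-0.0018  0.001   0.0019]
tool rot deg [-0.14  0.04  0.33]
```

Request:
send_rows(plan=[{"linear":[0.0025,0,-0.009],"delta_rot":[0,0,0],"fingers":0.0},{"linear":[0.0035,0,-0.009],"delta_rot":[0,0,0],"fingers":0.0},{"linear":[0.004,0,-0.009],"delta_rot":[0,0,0],"fingers":0.0},{"linear":[0.004,0,-0.0085],"delta_rot":[0,0,0],"fingers":0.0},{"linear":[0,0,0],"delta_rot":[0,0,0],"fingers":0.0}])

```text
clock: 12.32
position: [0.5818, -0.0586, 0.2061]
ee_rot: [-0.002, 0.729, -0.684, -0.002]
contact_force: [1.2, 1.6, -7.2]
width: 0.0101
```

```bash
cat >> h.py <<'E'
def cover():
    s=manip.get_state();q=np.array(s['ee_rot']);R=Ro.from_quat(q[[1,2,3,0]]).as_matrix()
    g=np.array(s['position'])+.006*R[:,2]-[.5811,-.0452,.1649]
    z=.053+g[2];y=.185+g[1]+g[0]*-.055
    print('arc angle',np.arctan2(z,y)-.279,'radius',np.hypot(y,z))
E
python3 - <<'E'
from h import *
pose(None,-86.5);cover()
E
```

```text
t 12.3167 p [ 0.5818 -0.0586  0.2061] z [-0.001  0.006 -1.   ] xang -86.34 w 0.0101 F [ 1.2  1.6 -7.2]
tool rot deg [0.05 0.34 0.16]
arc angle 0.1956395312604149 radius 0.1929429859282865
```

Request:
send_rows(plan=[{"linear":[0.0046,0,-0.0085],"delta_rot":[0,0.3,0],"fingers":0.0},{"linear":[0.005,0,-0.0082],"delta_rot":[0,0,0],"fingers":0.0},{"linear":[0.0054,0,-0.008],"delta_rot":[0,0,0],"fingers":0.0},{"linear":[0.0058,0,-0.0077],"delta_rot":[0,0,0],"fingers":0.0},{"linear":[0.0062,0,-0.0073],"delta_rot":[0,0,0],"fingers":0.0},{"linear":[0.0066,0,-0.007],"delta_rot":[0,0,0],"fingers":0.0},{"linear":[0,0,0],"delta_rot":[0,0,0],"fingers":0.0}])

```text
clock: 12.9
position: [0.5836, -0.0929, 0.2555]
ee_rot: [-0.002, 0.729, -0.684, -0.004]
contact_force: [2.6, 2.8, -8.4]
width: 0.01
```

```bash
python3 - <<'E'
from h import *
pose(None,-86.5);cover()
o=[manip.get_image(n) for n in('scene','top')]
a=cv2.resize(o[0][130:270,180:320],(400,400),interpolation=2);b=cv2.resize(o[1][110:210,390:490],(400,400),interpolation=2)
cv2.imwrite('pics/m1.png',np.hstack([a,b])[:,:,::-1])
np.savez('m1.npz',s=o[0],t=o[1])
E
```

```text
t 12.9 p [ 0.5836 -0.0929  0.2555] z [-0.003  0.007 -1.   ] xang -86.39 w 0.01 F [ 2.6  2.8 -8.4]
tool rot deg [0.13 0.44 0.11]
arc angle 0.5081273396229644 radius 0.19431824148624405
```

View pics/m1.png

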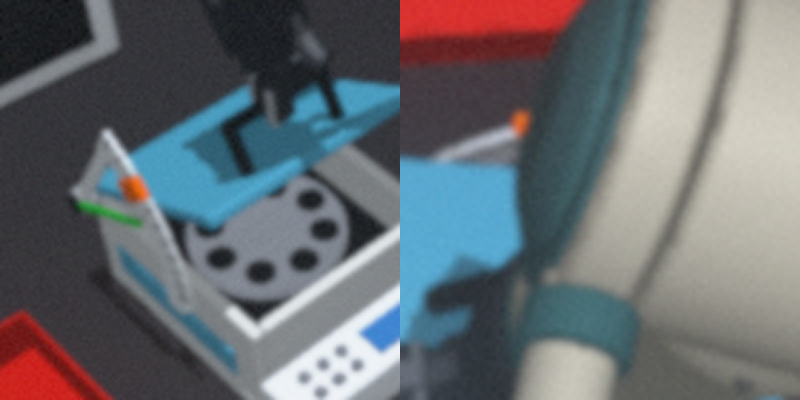

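```bash
python3 - <<'E'
from h import *
T,S=Cam('top'),Cam('scene');yaw=.055
R=np.array([[np.cos(yaw),-np.sin(yaw)],[np.sin(yaw),np.cos(yaw)]])
d=np.load('m1.npz');s0=cv2.imread('pics/scene0.png')[:,:,::-1].copy();t0=cv2.imread('pics/top0.png')[:,:,::-1].copy()
def green(im,roi):
    m=seg(im,48,78,110,70,roi);y,x=np.nonzero(m);P=np.c_[x,y].astype(float)
    c=P.mean(0);v=np.linalg.svd(P-c)[2][0];k=(P-c)@v;return c,c+v*k.min(),c+v*k.max(),len(x)
G0=green(s0,(195,180,260,250));G1=green(d['s'],(195,180,260,250));GT=green(t0,(390,140,480,165))
for g in(G0,G1,GT):print('green',[np.round(q,1) for q in g])
M=[]
for im,C,roi in((s0,S,(210,185,245,210)),(d['s'],S,(210,185,245,210)),(t0,T,(410,130,440,150))):
    c,k=cen(seg(im,5,17,130,90,roi));M.append((C,c));print('orange',c,k)
def W(A,x,a,r): q=A+R@[x,-.105+r*np.cos(a)];return [q[0],q[1],.11+r*np.sin(a)]
def line(C,A,x,a,g):
    p,q=C.proj([W(A,x,a,.02),W(A,x,a,.11)]);n=np.array([-(q-p)[1],(q-p)[0]]);n/=np.hypot(*n)
    return [(g[1]-p)@n,(g[2]-p)@n]
def f(p):
    A=p[:2];xn,xm,am,a1,bu,bv,cu,cv_=p[2:]
    bs,bt=np.array([bu,bv]),np.array([cu,cv_])
    sh=lambda g,b:[None,g[1]-b,g[2]-b]
    r=line(S,A,xn,0.,sh(G0,bs))+line(S,A,xn,a1,sh(G1,bs))+line(T,A,xn,0.,sh(GT,bt))
    for C,c in M: r+=list(C.proj(W(A,xm,am,.138))[0]+(bs if C is S else bt)-c)
    return r+list((A-[.5844,-.1235])/.002)+[(a1-.51)/.02,bu/1.5,bv/1.5,cu/1.5,cv_/1.5,(xn-xm)/.02]
r=least_squares(f,[.584,-.1235,.11,.12,.6,.5,0,0,0,0]);cov=np.linalg.inv(r.jac.T@r.jac)
print(r.x.round(3),np.sqrt(np.diag(cov)).round(3));print(r.fun.round(2))
E
```

```text
green [array([219.8, 213.4]), array([207.2, 201.8]), array([235.9, 228.2]), np.int64(108)]
green [array([216.7, 204.2]), array([206.9, 201.2]), array([228.1, 207.6]), np.int64(58)]
green [array([440.7, 150.7]), array([464. , 149.5]), array([414. , 152.1]), np.int64(222)]
orange [226.625      195.64583333] 48
orange [226.54 195.76] 50
orange [423.90666667 139.88      ] 75
[ 0.584 -0.122  0.116  0.114  0.729  0.509 -0.83  -0.682 -1.854  0.423] [0.002 0.002 0.003 0.003 0.017 0.017 1.014 0.872 1.174 1.24 ]
[ 0.36  0.23  0.26  0.04 -0.39 -0.19 -0.1   0.57 -0.02  0.45  0.86  0.39
 -0.04  0.69 -0.03 -0.55 -0.45 -1.24  0.28  0.11]
```

Request:
send_rows(plan=[{"linear":[0.0068,0,-0.0066],"delta_rot":[0,0.4,0],"fingers":0.0},{"linear":[0.0071,0,-0.0063],"delta_rot":[0,0,0],"fingers":0.0},{"linear":[0.0075,0,-0.006],"delta_rot":[0,0,0],"fingers":0.0},{"linear":[0.0077,0,-0.0057],"delta_rot":[0,0,0],"fingers":0.0},{"linear":[0,0,0],"delta_rot":[0,0,0],"fingers":0.0}])

```text
clock: 13.42
position: [0.5849, -0.1171, 0.2772]
ee_rot: [-0.002, 0.73, -0.684, -0.006]
contact_force: [1.3, 2.5, -8.8]
width: 0.0098
```

```bash
python3 - <<'E'
from h import *
pose(None,-86.5);cover()
S=Cam('scene');o=manip.get_image('scene');w=manip.get_image('wrist')
a=cv2.resize(o[165:235,190:260],(490,490),interpolation=2);b=cv2.resize(w,(300,225))
b=cv2.copyMakeBorder(b,0,265,0,0,0);cv2.imwrite('pics/m2.png',np.hstack([a,b])[:,:,::-1])
yaw=.055;R=np.array([[np.cos(yaw),-np.sin(yaw)],[np.sin(yaw),np.cos(yaw)]])
m=seg(o,48,78,110,70,(195,180,260,250));y,x=np.nonzero(m);P=np.c_[x,y].astype(float);c=P.mean(0);v=np.linalg.svd(P-c)[2][0];k=(P-c)@v
print('needle px',c,c+v*k.min(),c+v*k.max(),len(x),'orange',cen(seg(o,5,17,130,90,(210,185,245,210))))
for aa in(.65,.7,.75):
    W=lambda x,r:[*(np.array([.584,-.122])+R@[x,-.105+r*np.cos(aa)]),.11+r*np.sin(aa)]
    print(aa,(S.proj([W(.116,.02),W(.116,.12),W(.114,.138)])+[-.83,-.68]).round(1).tolist())
E
```

```text
t 13.4167 p [ 0.5849 -0.1171  0.2772] z [-0.006  0.012 -1.   ] xang -86.26 w 0.0098 F [ 1.3  2.5 -8.8]
tool rot deg [0.31 0.71 0.24]
arc angle 0.6749611398012424 radius 0.19534728544125482
needle px [215.02941176 200.55882353] [206.99460132 200.70673586] [223.00758363 200.41195386] 34 orange (array([226.73333333, 195.63333333]), 60)
0.65 [[209.7, 200.8], [225.3, 201.0], [229.2, 200.6]]
0.7 [[209.4, 200.5], [224.0, 198.7], [227.6, 197.8]]
0.75 [[209.2, 200.1], [222.5, 196.3], [226.0, 195.0]]
```

View pics/m2.png

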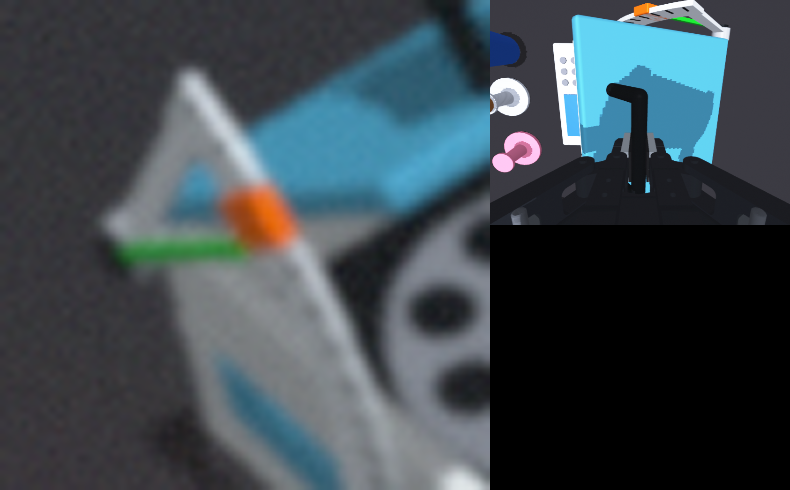

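Request:
send_rows(plan=[{"linear":[0.0045,0,-0.0032],"delta_rot":[0.1,0.6,0],"fingers":0.0},{"linear":[0.0045,0,-0.003],"delta_rot":[0,0,0],"fingers":0.0},{"linear":[0,0,0],"delta_rot":[0,0,0],"fingers":0.0},{"linear":[0,0,0],"delta_rot":[0,0,0],"fingers":0.0}])

```text
clock: 13.85
position: [0.5851, -0.121, 0.2804]
ee_rot: [-0.001, 0.731, -0.683, -0.005]
contact_force: [3.1, 3.7, -7.6]
width: 0.0101
```

```bash
python3 - <<'E'
from h import *
pose(None,-86.5);cover()
o=manip.get_image('scene');w=manip.get_image('wrist')
a=cv2.resize(o[175:225,195:245],(400,400),interpolation=2);b=cv2.resize(w[0:120,240:560],(400,150));b=cv2.copyMakeBorder(b,0,250,0,0,0);cv2.imwrite('pics/m3.png',np.hstack([a,b])[:,:,::-1])
m=seg(o,48,78,110,70,(195,180,260,250));y,x=np.nonzero(m);P=np.c_[x,y].astype(float);c=P.mean(0);v=np.linalg.svd(P-c)[2][0];v*=np.sign(v[0])
q,n=cen(seg(o,5,17,130,90,(210,185,245,210)));hp=np.array([206.8,200.4])
print('needle',c,'dir deg',np.degrees(np.arctan2(v[1],v[0])),'orange',q,n,'dir needle c->orange',np.degrees(np.arctan2(*(q-c)[::-1])))
E
```

```text
t 13.85 p [ 0.5851 -0.121   0.2804] z [-0.006  0.009 -1.   ] xang -86.14 w 0.0101 F [ 3.1  3.7 -7.6]
tool rot deg [0.31 0.54 0.36]
arc angle 0.7008731980809374 radius 0.19563294512945664
needle [214.53125 200.0625 ] dir deg -6.708548797185153 orange [226.71666667 195.61666667] 60 dir needle c->orange -20.044431655285003
```

View pics/m3.png

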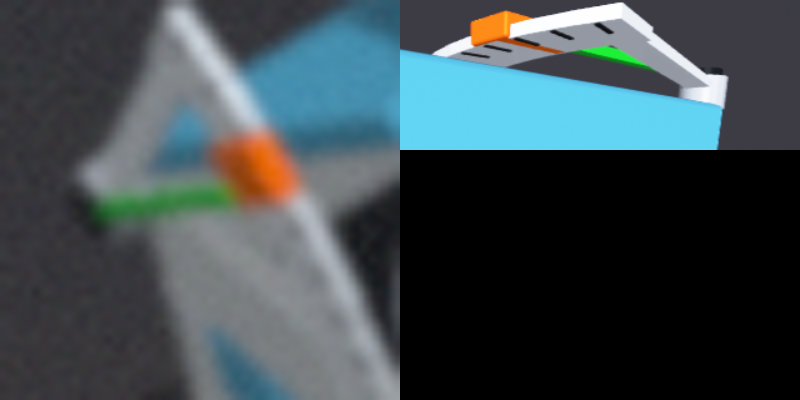

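The needle now points into the lower half of the orange mark. The fits put the mark at about 0.73 to 0.75, so I'll raise the cover another 0.035 rad or so and hold.

Request:
send_rows(plan=[{"linear":[0.0035,0,-0.0025],"delta_rot":[0.2,0.4,0],"fingers":0.0},{"linear":[0.0035,0,-0.0025],"delta_rot":[0,0,0],"fingers":0.0},{"linear":[0,0,0],"delta_rot":[0,0,0],"fingers":0.0},{"linear":[0,0,0],"delta_rot":[0,0,0],"fingers":0.0}])

```text
clock: 14.28
position: [0.5853, -0.1244, 0.2827]
ee_rot: [-0.001, 0.731, -0.682, -0.004]
contact_force: [2.5, 5.3, -7.8]
width: 0.0102
```

```bash
cat > chk.py <<'E'
from h import *
pose(None,-86.5);cover()
for _ in range(1):
    o=np.mean([manip.get_image('scene').astype(float) for _ in range(4)],0).astype(np.uint8)
    m=seg(o,48,78,110,70,(195,180,260,250));y,x=np.nonzero(m);P=np.c_[x,y].astype(float);c=P.mean(0);v=np.linalg.svd(P-c)[2][0];v*=np.sign(v[0])
    q,n=cen(seg(o,5,17,130,90,(210,185,245,210)))
    print('needle',c,'dir',np.degrees(np.arctan2(v[1],v[0])),'orange',q,n,'perp px',v[0]*(q-c)[1]-v[1]*(q-c)[0])
    r=seg(o,0,5,150,80,(320,200,400,320))|seg(o,172,180,150,80,(320,200,400,320));print('cap',cen(r))
pose()
E
python3 chk.py
```

```text
t 14.2833 p [ 0.5853 -0.1244  0.2827] z [-0.005  0.008 -1.   ] xang -86.06 w 0.0102 F [ 2.5  5.3 -7.8]
tool rot deg [0.23 0.47 0.44]
arc angle 0.7220703095747268 radius 0.19573182267351796
needle [214.42424242 199.48484848] dir -10.701933147729358 orange [226.68852459 195.68852459] 61 perp px -1.4528182969076342
cap (array([362.94222222, 266.23555556]), 225)
t 14.4833 p [ 0.5852 -0.1244  0.2826] z [-0.005  0.008 -1.   ] xang -86.06 w 0.0098 F [ 2.4  4.2 -7.7]
```

Request:
send_rows(plan=[{"linear":[0.003,0,-0.0015],"delta_rot":[0,0,0],"fingers":0.0},{"linear":[0,0,0],"delta_rot":[0,0,0],"fingers":0.0},{"linear":[0,0,0],"delta_rot":[0,0,0],"fingers":0.0},{"linear":[0,0,0],"delta_rot":[0,0,0],"fingers":0.0},{"linear":[0,0,0],"delta_rot":[0,0,0],"fingers":0.0},{"linear":[0,0,0],"delta_rot":[0,0,0],"fingers":0.0},{"linear":[0,0,0],"delta_rot":[0,0,0],"fingers":0.0},{"linear":[0,0,0],"delta_rot":[0,0,0],"fingers":0.0},{"linear":[0,0,0],"delta_rot":[0,0,0],"fingers":0.0},{"linear":[0,0,0],"delta_rot":[0,0,0],"fingers":0.0}])

```text
clock: 15.32
position: [0.5851, -0.1218, 0.2809]
ee_rot: [-0.003, 0.732, -0.682, -0.007]
contact_force: [3.3, 3.6, -7.0]
width: 0.0097
```

```bash
python3 chk.py; python3 -c "
from h import *
for i in range(6): manip.get_image('scene')
pose();cover()"
```

```text
t 15.3167 p [ 0.5851 -0.1218  0.2809] z [-0.007  0.014 -1.   ] xang -85.94 w 0.0097 F [ 3.3  3.6 -7. ]
tool rot deg [0.34 0.83 0.56]
arc angle 0.7055938685251345 radius 0.19563974490283162
needle [214.51515152 199.96969697] dir -7.962326703140472 orange [226.77966102 195.59322034] 59 perp px -2.6353808804121304
cap (array([362.93273543, 266.21524664]), 223)
t 15.5167 p [ 0.5852 -0.1219  0.2809] z [-0.007  0.014 -1.   ] xang -85.94 w 0.0101 F [ 3.   5.  -7.3]
t 15.8167 p [ 0.5851 -0.1219  0.2809] z [-0.007  0.014 -1.   ] xang -85.95 w 0.01 F [ 3.2  4.1 -6.9]
arc angle 0.7058042141016547 radius 0.19562727985498896
```

Request:
send_rows(plan=[{"linear":[0.0035,0,-0.0025],"delta_rot":[0.1,0.8,0],"fingers":0.0},{"linear":[0.0035,0,-0.0025],"delta_rot":[0,0,0],"fingers":0.0},{"linear":[0.0025,0,-0.0015],"delta_rot":[0,0,0],"fingers":0.0}])

```text
clock: 16.07
position: [0.5856, -0.13, 0.2866]
ee_rot: [0.001, 0.732, -0.681, -0.003]
contact_force: [2.8, 4.2, -7.6]
width: 0.0098
```

```bash
python3 -c "
from h import *
for i in range(6): manip.get_image('scene')
pose();cover()"; python3 chk.py;python3 -c "
from h import *
for i in range(10): manip.get_image('scene')
pose();cover()"
```

```text
t 16.3667 p [ 0.5856 -0.1301  0.2866] z [-0.005  0.003 -1.   ] xang -85.93 w 0.01 F [ 2.6  4.4 -6.8]
arc angle 0.7570550078301826 radius 0.19605451461012377
t 16.3667 p [ 0.5856 -0.1301  0.2866] z [-0.005  0.003 -1.   ] xang -85.93 w 0.01 F [ 2.6  4.4 -6.8]
tool rot deg [0.29 0.21 0.57]
arc angle 0.7570550078301826 radius 0.19605451461012377
needle [213.72727273 198.77272727] dir -17.29832751833234 orange [226.81355932 195.6440678 ] 59 perp px 0.904019535130578
cap (array([362.94144144, 266.25225225]), 222)
t 16.5667 p [ 0.5856 -0.13    0.2866] z [-0.005  0.003 -1.   ] xang -85.93 w 0.01 F [ 2.3  3.9 -6.8]
t 17.0667 p [ 0.5856 -0.13    0.2866] z [-0.005  0.003 -1.   ] xang -85.93 w 0.0101 F [ 2.6  5.2 -7.4]
arc angle 0.7568212453627009 radius 0.196066561189818
```

Request:
send_rows(plan=[{"linear":[-0.0015,0,0.001],"delta_rot":[0,0,0],"fingers":0.0}])

```text
clock: 17.15
position: [0.5855, -0.1287, 0.2857]
ee_rot: [0.001, 0.732, -0.682, -0.003]
contact_force: [2.5, 3.3, -6.8]
width: 0.0097
```

```bash
python3 -c "
from h import *
for i in range(4): manip.get_image('scene')"; python3 chk.py;python3 -c "
from h import *
for i in range(12): manip.get_image('scene')
pose();cover();print(np.abs(manip.get_state()['qd']).max())"
```

```text
t 17.35 p [ 0.5855 -0.1282  0.2855] z [-0.005  0.004 -1.   ] xang -85.93 w 0.01 F [ 2.9  4.9 -7.5]
tool rot deg [0.29 0.23 0.58]
arc angle 0.7460623413819149 radius 0.19604178928231253
needle [214.2962963  198.85185185] dir -15.015179069800409 orange [226.73333333 195.63333333] 60 perp px 0.11349518108900325
cap (array([362.91071429, 266.21875   ]), 224)
t 17.55 p [ 0.5855 -0.1283  0.2854] z [-0.005  0.004 -1.   ] xang -85.93 w 0.0102 F [ 3.6  4.  -7.9]
t 18.15 p [ 0.5855 -0.1283  0.2855] z [-0.005  0.004 -1.   ] xang -85.93 w 0.0104 F [ 2.1  4.5 -8. ]
arc angle 0.7462195364934049 radius 0.1960358473122153
0.0016352044287145085
```

The needle line now passes 0.1 px from the mark's centre. The arm is steady and the vial hasn't moved.

```bash
python3 -c "
from rig import manip
print(manip.sign_off())"
```

```text
the job is handed in; nothing more can be done
None
```

The job is handed in at 18.15 s. The red-capped vial stands on the metal post, and the gripper is holding the cover open with the needle on the orange mark.

- **Vial:** I placed it while the cover was shut and released it. The pictures showed it upright, with the cap roughly 2 to 6 mm from the post's axis depending on the camera. That spread is partly camera error, because an overhead check of the top camera was not possible. It stayed put while I lifted the cover.
- **Cover:** In the scene picture the needle line passes 0.1 px from the centre of the mark, and the arm was still. The grip was set to 50 N and carries about 8 N of load.
- **Disagreement on the angle:** The handle's position gives a cover angle of about 0.746 rad. My two-camera fit put the mark at 0.73 ± 0.02, while the needle-to-mark comparison gave about 0.745. Both are well inside the 0.09 rad tolerance.
- **Bystanders:** I did not touch the other vials, the beaker or the mark. The mark stayed at the same pixel throughout. I did not measure the other vials or the beaker again at the end.

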